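# Transfer reagent bottles to the other rack in reverse order

## Task

Move the four reagent bottles from the grey rack to the green rack so that they stand there in reverse order as seen from the robot: the leftmost bottle of the grey rack goes into the rightmost pocket of the green one, the second from the left into the second from the right, and so on. The coloured tags on the grey rack show the original order. Set every bottle down upright on the floor of its own pocket, without tipping or dropping any.

Things in the scene. Friction and masses are not known exactly. Their poses are not given: they have to be found in the camera images.
- grey_rack: Grey plastic rack, fixed, 92 (x) x 380 (y) mm. Four open square pockets in a row, centres at x = 0, y = 132, 44, -44, -132 mm: 84 x 84 mm inside, floor 6 mm and 4 mm thick walls' tops 26 mm above the worktop. Origin: centre of underside; z up, -x front (to the robot), +y its left end seen from the robot; turned by up to 0.25 rad. Holds the bottles at first, in any order.
- green_rack: Green plastic rack, fixed, 92 (x) x 380 (y) mm. Four open square pockets in a row, centres at x = 0, y = 132, 44, -44, -132 mm: 84 x 84 mm inside, floor 6 mm and 4 mm thick walls' tops 26 mm above the worktop. Origin: centre of underside; z up, -x front (to the robot), +y its left end seen from the robot; turned by up to 0.25 rad. Empty at first.
- white_bottle: reagent bottle with a white screw cap (fixed to it), 104 mm tall, round body 56 mm in diameter, cap 36 mm in diameter and 28 mm tall forming the top of the bottle; about 140 g. Origin: centre of the underside; z up along the bottle. At the start it stands upright in a pocket of the grey rack, off the pocket's centre by up to 5 mm.
- orange_bottle: reagent bottle with an orange screw cap (fixed to it), 104 mm tall, round body 56 mm in diameter, cap 36 mm in diameter and 28 mm tall forming the top of the bottle; about 140 g. Origin: centre of the underside; z up along the bottle. At the start it stands upright in a pocket of the grey rack, off the pocket's centre by up to 5 mm.
- red_bottle: reagent bottle with a red screw cap (fixed to it), 140 mm tall, round body 68 mm in diameter, cap 36 mm in diameter and 28 mm tall forming the top of the bottle; about 250 g. Origin: centre of the underside; z up along the bottle. At the start it stands upright in a pocket of the grey rack, off the pocket's centre by up to 5 mm.
- blue_bottle: reagent bottle with a blue screw cap (fixed to it), 140 mm tall, round body 68 mm in diameter, cap 36 mm in diameter and 28 mm tall forming the top of the bottle; about 250 g. Origin: centre of the underside; z up along the bottle. At the start it stands upright in a pocket of the grey rack, off the pocket's centre by up to 5 mm.
- tag_white: white tag, 34 mm wide (y) and 22 mm deep, top 29 mm above the worktop, fixed on the grey rack's front wall before the pocket where the white-capped bottle stands at the start; it stays there and shows the original order. Origin: on the worktop, 52 mm in front (-x) of that pocket's centre; axes parallel to the grey rack's.
- tag_orange: orange tag, 34 mm wide (y) and 22 mm deep, top 29 mm above the worktop, fixed on the grey rack's front wall before the pocket where the orange-capped bottle stands at the start; it stays there and shows the original order. Origin: on the worktop, 52 mm in front (-x) of that pocket's centre; axes parallel to the grey rack's.
- tag_red: red tag, 34 mm wide (y) and 22 mm deep, top 29 mm above the worktop, fixed on the grey rack's front wall before the pocket where the red-capped bottle stands at the start; it stays there and shows the original order. Origin: on the worktop, 52 mm in front (-x) of that pocket's centre; axes parallel to the grey rack's.
- tag_blue: blue tag, 34 mm wide (y) and 22 mm deep, top 29 mm above the worktop, fixed on the grey rack's front wall before the pocket where the blue-capped bottle stands at the start; it stays there and shows the original order. Origin: on the worktop, 52 mm in front (-x) of that pocket's centre; axes parallel to the grey rack's.
Mind the look-alikes: they are no part of the job. Leave any pink or purple look-alike of the red_bottle alone.

How it is judged:
By the outcome, as a careful person would: the job done as asked, in the order asked, and still so for the second after the job is handed in, with the robot touching nothing.
It also fails if it takes over 99 s, if anything falls off the work surface, if the arm or the gripper's body presses on something with over 40 N, if the wrist force passes 120 N, or if a joint passes its speed limit or range.

## Robot

A 7-joint arm with a two-finger parallel gripper is mounted at the origin on a cart in front of the work surface, level with it; the furniture and walls round the work are solid. World frame = base frame: x ahead of the robot, y to its left, z up, the work surface at z = 0. Lengths are in mm, angles in rad, forces in N, time in s.
With the tool pointing down it reaches from about 425 to 875 mm from the base axis. Payload 4.7 kg.
Tool frame: the origin (TCP) lies at the very end of the fingers, on their centre line; the grasp point (between the pads) lies 19 mm behind it; z points along the fingers, y is the line along which they close (so a half turn about z gives the same grasp; the last joint's range is limited). The gripper opens to 85 mm and grips with 20 to 120 N. Pads are 22 mm wide; open, the fingers measure 114 mm over their backs; the gripper's body (76 mm by 85 mm) begins 54 mm behind the grasp point. The pads swing forward as they close: fully open they stand 13 mm farther back than shut.
Start: joints at [1.302, 0.321, -0.07, 1.45, 0.023, 1.371, -0.057], TCP at [181.359, -624.206, 231.349] pointing down, gripper open.
Joint ranges: [-2.86, 2.86], [-0.3, 2.09], [-1.38, 1.24], [0.06, 2.45], [-1.56, 4.7], [0.09, 2.05], [-2.69, 2.69]. Speed limits (rad/s): [2.57, 2.57, 3.14, 3.14, 3.14, 3.14, 3.14].

## Interface

Orientations are given as a unit quaternion [w, x, y, z].
In Python, from cell import robot, viewer gives the robot as it stands. The module is installed in compiled form; this text tells all that it offers.
- The arm moves only by the shell command python3 -m handwheel 'ROWS' [FORCE]. ROWS is JSON, a list of rows, each a list of 3 entries, a list of its own where there are three numbers: the shift along the world's x, y, z in m, then the turn, a rotation vector about the world's x, y, z in degrees, then the opening in per cent of the stroke, from 0 (shut) to 100 (fully open). In form: [[[x, y, z], [rx, ry, rz], fingers], ...]. A call has 1 to 8 rows; each row shifts and turns the commanded pose from where the row before left it; what a row does not reach is not made up. A row lasts 1/8 s, in which the tool goes at most 62.5 mm and 10.7 degrees, less where a joint would pass 70% of its speed; a pose out of reach is approached as far as the arm can. A call is refused whole if a number of a shift passes 0.0625 or a number of a turn 10.7, either way. A call with a gripper value outside its range is refused whole. The fingers move at their own pace and stop on an object; FORCE is the grip in N (left out, the last holds). Time passes only in rows, so rows that do not move let the fingers close. It gives the time, the measured TCP pose, the force, the opening and the grip force at its end, in the units of the state.
- robot.state(): the state, without advancing time (a new reading comes with each control period).
- viewer.capture(name): name is "scene" or "top" or "wrist"; returns (picture, depth): 420x560x3 uint8, red, green, blue; 420x560 float32, mm along the optical axis (not along the pixel's ray), 0 where there is no reading.
- viewer.camera_info(name): a dict with "camera_matrix" (3x3 intrinsics, pixels), "R" (3x3) and "t" (3): a world point X has camera coordinates R X + t. Camera axes: x right, y down, z forward; pixel columns grow to the right and rows downward; lengths in mm; the calibration is good to about 2 mm. The wrist camera is an equidistant fisheye: a pixel r from the principal point sees the ray r / f radians off the axis. A picture is of the moment at which its call begins: read the wrist's pose just before it. camera_info takes no time and is no camera call; for the wrist camera it gives the pose at the moment of the call.
- robot.close_job(): hands the job in; it is judged then, once.
Trained networks look in the newest picture that a camera, given by its name, has taken for a name from the list of things; names that differ only in an ending like _2 or _b are one class to them, and where a whole thing is asked for, a point or a joint stands for the part that bears it (a point fixed in the world has none). Each returns a list of dicts, best first, with "conf" (0 to 1); they miss things now and then, are a little off and sometimes report something else, mostly with a low value. They report only what shows in the picture. A call takes as long as a camera call. They do not tell look-alikes from the thing itself.
- viewer.boxes_of(camera, target): "box" ([left, top, right, bottom] in pixels, round what is visible of it).
- viewer.masks_of(camera, target): "mask" (420x560 bool, what is visible of it) and "box" ([left, top, right, bottom] in pixels, round what is visible of it).
- viewer.spot_point(camera, target): "point" ([column, row] in pixels: a listed point, or the origin of a listed thing).
The state is a dict: "clock": time; "joint_positions": joint angles; "joint_vel": joint speeds; "tau": joint torques, N m; "position": TCP position; "tcp_rot": TCP orientation; "contact_force": force on the tool from outside, world axes, zero at the start; "torque": the same for the moment, N m; "opening": opening from 0.0 (shut) to 1.0 (fully open); "grasp_force": force on a finger pad.
Only numpy, scipy, OpenCV 4.12 (cv2) and the standard library are available. Lean on these libraries where they do the work, as an engineer would, in place of code of your own. Each camera call takes 0.05 s, during which the arm holds its last target. There are 200 camera calls.

## Working session

There is one attempt and no reset: what is moved stays moved. The work goes in short steps, Python scripts to look and compute and a shell command to move; the robot and the scene stay as the last step left them, time stands still between calls to the robot, and variables do not carry over. Pictures are saved under pics/ and viewed, at most 14 in all, crops included, and the job is handed in when it is done.

```bash
mkdir -p pics
python3 - <<'E'
from cell import robot, viewer
import cv2, numpy as np
s=robot.state(); print(s)
for n in("scene","top"):
    p,d=viewer.capture(n); cv2.imwrite(f"pics/{n}0.png",p[:,:,::-1]); np.savez(f"{n}0.npz",p=p,d=d)
    i=viewer.camera_info(n); print(n,i)
    for t in ("grey_rack","green_rack","white_bottle","orange_bottle","red_bottle","blue_bottle","tag_white","tag_orange","tag_red","tag_blue"):
        if n=="top": print(t,[(np.round(x["point"]),round(x["conf"],2)) for x in viewer.spot_point(n,t)])
E
```

```text
{'clock': 0.0, 'joint_positions': array([ 1.30209124,  0.32179349, -0.07009557,  1.4516912 ,  0.02260448,
        1.37078547, -0.05692448]), 'joint_vel': array([ 0.00048409, -0.0003059 ,  0.00104668,  0.00128102, -0.00040327,
       -0.00012132, -0.00155346]), 'tau': array([-7.03051064e-04, -4.93576384e+01, -3.82586606e-01, -3.14337981e+01,
        1.31320805e-02,  1.10835739e-02, -3.82642202e-05]), 'position': array([ 181.1894558 , -623.67254162,  230.23461379]), 'tcp_rot': array([-9.27352006e-04,  9.90017623e-01,  1.40940459e-01, -1.82581935e-04]), 'contact_force': array([ 0.0662764 ,  0.62077734, -0.36308453]), 'torque': array([0.02322466, 0.02292656, 0.13022191]), 'grasp_force': 0.0, 'opening': 1.003340153958291}
scene {'camera_matrix': array([[417.44169674,   0.        , 277.73337975],
       [  0.        , 417.44169674, 210.7299882 ],
       [  0.        ,   0.        ,   1.        ]]), 'R': array([[-0.60303124, -0.79771417,  0.00232924],
       [-0.4240987 ,  0.3181212 , -0.84790282],
       [ 0.67564311, -0.51229972, -0.53014657]]), 't': array([319.70490097, 193.4110315 , 892
[... 281 characters left out ...]
8481911],
       [ 0.08504538,  0.00958629, -0.99633096]]), 't': array([  64.19250328,  443.19636715, 1336.592078  ])}
grey_rack [(array([233., 186.]), 0.89)]
green_rack [(array([353., 178.]), 0.93), (array([272., 193.]), 0.7)]
white_bottle [(array([244., 183.]), 0.67)]
orange_bottle [(array([225., 190.]), 0.49)]
red_bottle [(array([340., 224.]), 0.84), (array([155., 206.]), 0.83), (array([170., 237.]), 0.69), (array([270., 177.]), 0.68), (array([209., 236.]), 0.58)]
blue_bottle [(array([244., 181.]), 0.16)]
tag_white [(array([247., 200.]), 0.39)]
tag_orange [(array([225., 203.]), 0.44)]
tag_red [(array([274., 191.]), 0.57)]
tag_blue [(array([350., 182.]), 0.62), (array([201., 212.]), 0.54)]
```

Run:
```python
import cv2
p=cv2.imread("pics/top0.png"); cv2.imwrite("pics/top0c.png",cv2.resize(p[110:270,130:430],None,fx=2.6,fy=2.6,interpolation=cv2.INTER_CUBIC))
```

```text
(no output)
```

View pics/top0c.png

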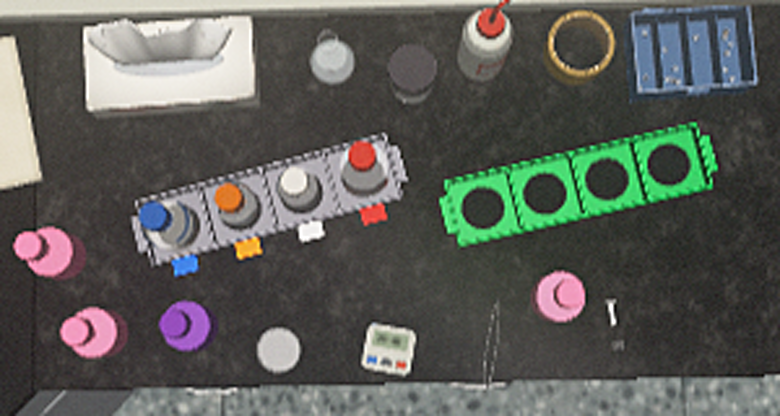

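View pics/scene0.png

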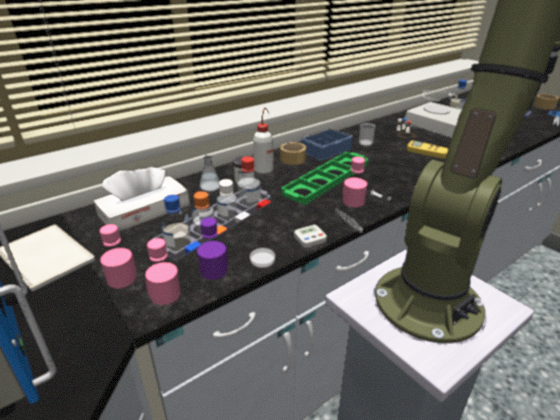

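Top picture (crop): grey rack left to right: blue cap (~189,193 full-image px), orange (218,186), white (243,180), red (269,170). The tags are in the same order. The empty green rack is centred at about (353,181). The pink bottles at (142,205), (160,238), (347,224) and the purple one at (199,235) are look-alikes to avoid. The red-capped bottle at (270,171), standing in the rack behind the red tag, is the real one, as the crop confirms.

```bash
cat > h.py <<'E'
import numpy as np, cv2
from cell import robot, viewer
def pin(i,uv,z):      # pixel -> world on plane z (pinhole)
    uv=np.atleast_2d(uv); K=i["camera_matrix"]; R=i["R"]; c=-R.T@i["t"]
    r=np.c_[(uv-K[:2,2])/K[0,0],np.ones(len(uv))]@R
    return c+r*((z-c[2])/r[:,2])[:,None]
def cloud(i,d,fish=False):
    K=i["camera_matrix"]; v,u=np.mgrid[:420,:560]; x=(u-K[0,2])/K[0,0]; y=(v-K[1,2])/K[1,1]
    if fish:
        r=np.hypot(x,y)+1e-9; th=np.minimum(r,1.5); x,y=x/r*np.tan(th),y/r*np.tan(th)
    P=np.stack([x*d,y*d,d],-1)
    return (P-i["t"])@i["R"]
def hue(p): return cv2.cvtColor(p,cv2.COLOR_RGB2HSV).astype(int)
E
python3 - <<'E'
from h import *
z=np.load("top0.npz"); p,d=z["p"],z["d"]; i=viewer.camera_info("top"); W=cloud(i,d); h=hue(p)
g=(abs(h[...,0]-65)<15)&(h[...,1]>120)&(h[...,2]>80)&(d>0)
P=W[g]; print("green z pct",np.percentile(P[:,2],[5,50,95]))
Q=pin(i,np.argwhere(g)[:,::-1].astype(float),24)[:,:2]
print("green rect",cv2.minAreaRect(Q.astype(np.float32)))
m=W[...,2]
for n,(u,v),zt in (("blue",(189,193),140+6),("orange",(218,186),110),("white",(243,180),110),("red",(269,170),146)):
    s=np.zeros_like(g); s[v-9:v+12,u-9:u+10]=1
    s&=(abs(m-zt)<8); Q=np.argwhere(s)[:,::-1].astype(float); 
    print(n,s.sum(),np.round(W[s].mean(0)),np.round(pin(i,Q.mean(0),zt)))
for n,(u,v) in (("tblue",(201,212)),("to",(225,203)),("tw",(249,199)),("tr",(273,192))): print(n,pin(i,[u,v],29)[0].round())
for n,(u,v) in (("pink",(347,224)),("purple",(199,235)),("pink2",(142,205))): print(n, W[v,u].round())
# tall obstacles
t=(m>120)&(d>0)&(W[...,0]>200)&(W[...,0]<900); n,l,st,c=cv2.connectedComponentsWithStats(t.astype(np.uint8))
for k in range(1,n):
    if st[k,4]>8: print(st[k,:4],W[l==k].min(0).round(),W[l==k].max(0).round())
print(viewer.camera_info("wrist"))
E
```

```text
green z pct [ 2.73623871  9.20996685 29.54930648]
green rect ((546.9393310546875, -215.13475036621094), (96.48102569580078, 379.5450744628906), 11.58802604675293)
blue 100 [501. 336. 147.] [[501. 336. 146.]]
orange 89 [526. 248. 112.] [[527. 248. 110.]]
white 93 [546. 164. 112.] [[546. 164. 110.]]
red 96 [571.  75. 147.] [[571.  75. 146.]]
tblue [446. 321.  29.]
to [476. 236.  29.]
tw [488. 151.  29.]
tr [511.  65.  29.]
pink [ 387. -172.  142.]
purple [362. 304. 141.]
pink2 [463. 488. 142.]
[  0   0 560 131] [ 701. -872.  120.] [897. 961. 696.]
[554 128   6  26] [ 605. -875.  120.] [ 686. -859.  137.]
[264 164  11  12] [554.  59. 124.] [587.  91. 152.]
[183 187  13  12] [484. 319. 121.] [517. 354. 154.]
[  0 193  90  90] [231. 669. 120.] [492. 881. 277.]
[135 199  13  11] [450. 476. 120.] [483. 513. 146.]
[343 217  12  11] [ 377. -194.  120.] [ 410. -161.  147.]
[191 229  12  11] [349. 296. 121.] [382. 330. 147.]
[153 232  13  11] [342. 419. 121.] [375. 454. 146.]
[527 280  33  15] [ 200. -692.  247.] [ 221. -590.  471.]
{'camera_matrix': array([[325.1922621 ,   0.        , 275.68634141],
       [  0.        , 325.1922621 , 206.23306607],
       [  0.        ,   0.        ,   1.        ]]), 'R': array([[ 2.78726990e-01, -9.60370314e-01, -3.52220640e-04],
       [-9.22103071e-01, -2.67723201e-01,  2.79374683e-01],
       [-2.68397450e-01, -7.75444808e-02, -9.60182099e-01]]), 't': array([-650.2732683 ,  -36.2940266 ,  380.46325611])}
```

```bash
python3 -m handwheel '[[[0.035,0.039,0.01],[0,0,8.5],100],[[0.035,0.039,0.01],[0,0,8.5],100],[[0.035,0.039,0.01],[0,0,8.5],100],[[0.035,0.039,0.01],[0,0,8.5],100],[[0.035,0.039,0.01],[0,0,8.5],100]]' && python3 -m handwheel '[[[0.035,0.039,0.01],[0,0,8.5],100],[[0.035,0.039,0.01],[0,0,8.5],100],[[0.035,0.039,0.01],[0,0,8.5],100],[[0.035,0.039,0],[0,0,8.5],100],[[0.035,0.039,0],[0,0,8.5],100],[[0,0,0],[0,0,0],100],[[0,0,0],[0,0,0],100]]'
cat >> h.py <<'E'
def wrist(name):
    i=viewer.camera_info("wrist"); p,d=viewer.capture("wrist"); cv2.imwrite(f"pics/{name}.png",p[:,:,::-1]); np.savez(name+".npz",p=p,d=d)
    return i,p,d,cloud(i,d,True)
E
cat > look.py <<'E'
from h import *; import sys
s=robot.state(); print(s["clock"],s["position"].round(1),s["tcp_rot"].round(4),s["joint_positions"].round(2))
i,p,d,W=wrist(sys.argv[1]); h=hue(p)
g=(abs(h[...,0]-65)<15)&(h[...,1]>110)&(h[...,2]>60)&(d>0)
t=g&(abs(W[...,2]-26)<3); print("green",g.sum(),t.sum(),"zpct",np.percentile(W[g][:,2],[2,50,98]).round(1))
if t.sum()>200: print(cv2.minAreaRect(W[t][:,:2].astype(np.float32)))
E
python3 look.py w1
```

```text
clock: 1.23
position: [357.4, -427.8, 282.0]
tcp_rot: [0.0, 0.87, 0.492, -0.0]
contact_force: [-0.2, -0.3, -0.3]
opening: 0.999
grasp_force: 0.0
clock: 2.1
position: [531.1, -234.7, 311.3]
tcp_rot: [0.0, 0.635, 0.772, -0.0]
contact_force: [-0.4, -0.4, 0.4]
opening: 0.999
grasp_force: 0.0
2.1 [ 531.1 -234.7  311.3] [ 1.000e-04  6.350e-01  7.725e-01 -4.000e-04] [ 0.84  0.18 -0.54  1.49  0.1   1.5   0.49]
green 12585 3000 zpct [ 5.2  7.8 28.2]
((547.4220581054688, -212.25601196289062), (93.8613510131836, 377.95269775390625), 11.87468433380127)
```

View pics/w1.png

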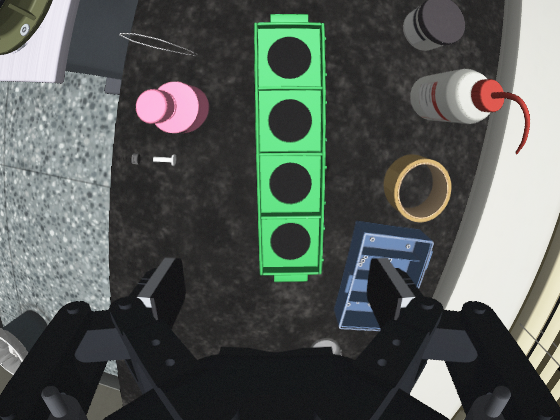

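```bash
python3 - <<'E'
from h import *
z=np.load("w1.npz"); p,d=z["p"],z["d"]; W=cloud(viewer.camera_info("wrist"),d,True); h=hue(p)
g=(abs(h[...,0]-65)<15)&(h[...,1]>110)&(h[...,2]>60)&(d>0)&(abs(W[...,2]-26)<4)
a=np.radians(11.87); X=W[g][:,:2]-[547.4,-212.3]; x=X@[np.cos(a),np.sin(a)]; y=X@[-np.sin(a),np.cos(a)]
print(np.histogram(y,np.arange(-196,200,4))); print(np.histogram(x,np.arange(-52,53,4)))
for c in(-176,-88,0,88,176):
    k=(abs(y-c)<9)&(abs(x)<38); print(c,k.sum(),y[k].mean(),x[k].mean())
E
python3 -m handwheel '[[[0.001,0.052,0],[0,0,0.4],100],[[0.001,0.052,0],[0,0,0.4],100],[[0.001,0.052,0],[0,0,0.4],100],[[0.001,0.052,0],[0,0,0.4],100],[[0.001,0.052,0],[0,0,0.4],100],[[0.001,0.052,0],[0,0,0.4],100],[[0.001,0.052,0],[0,0,0.4],100],[[0.001,0.05,0],[0,0,0.2],100]]' && python3 -m handwheel '[[[0,0,0],[0,0,0],100],[[0,0,0],[0,0,0],100]]'
cat > caps.py <<'E'
from h import *; import sys
s=robot.state(); print(s["clock"],s["position"].round(1),s["tcp_rot"].round(4),s["joint_positions"].round(2))
i,p,d,W=wrist(sys.argv[1]); C={"blue":((501,336),146),"orange":((526,248),110),"white":((546,164),110),"red":((571,75),146)}
for n,(c,zt) in C.items():
    k=(d>0)&(abs(W[...,2]-zt)<5)&(np.hypot(W[...,0]-c[0],W[...,1]-c[1])<32)
    if k.sum()>30:
        Q=W[k]; (cx,cy),r=cv2.minEnclosingCircle(Q[:,:2].astype(np.float32)); v,u=np.argwhere(k).mean(0)
        print(n,k.sum(),"mean",Q.mean(0).round(1),"circ",round(cx,1),round(cy,1),round(r,1),"px",u.round(),v.round(),"rgb",p[k].mean(0).round())
E
python3 caps.py w2
```

```text
(array([  0,  34,  74,  83, 154,  76,  12,  18,  14,  15,  11,  13,  16,
        15,  14,  17,  14,  15,  15,  13,  20,  19,  14,  18,  16,  16,
       176,  62,  14,  19,  17,  20,  20,  19,  19,  19,  20,  19,  18,
        16,  18,  18,  17,  19,  20,  19,  17,  17, 170,  75,  18,  18,
        18,  23,  20,  19,  21,  21,  21,  22,  18,  15,  16,  21,  23,
        25,  23,  21,  21,  21, 189,  31,  17,  18,  22,  22,  20,  19,
        16,  19,  20,  19,  19,  19,  17,  21,  22,  24,  19,  17,   9,
        25, 231, 111,  99, 107,   4,   0]), array([-196, -192, -188, -184, -180, -176, -172, -168, -164, -160, -156,
       -152, -148, -144, -140, -136, -132, -128, -124, -120, -116, -112,
       -108, -104, -100,  -96,  -92,  -88,  -84,  -80,  -76,  -72,  -68,
        -64,  -60,  -56,  -52,  -48,  -44,  -40,  -36,  -32,  -28,  -24,
        -20,  -16,  -12,   -8,   -4,    0,    4,    8,   12,   16,   20,
         24,   28,   32,   36,   40,   44,   48,   52,   56,   60,   64,
         68,   72,   76,   80,   84,   88,   92,   96,  100,  104,  108,
        112,  116,  120,  124,  128,  13
[... 710 characters left out ...]
788, -0.0]
contact_force: [-0.3, -0.2, 0.0]
opening: 1.0
grasp_force: 0.0
clock: 3.4
position: [539.9, 177.6, 311.1]
tcp_rot: [0.0, 0.615, 0.788, -0.001]
contact_force: [0.2, -0.5, 0.4]
opening: 0.999
grasp_force: 0.0
3.4 [539.9 177.6 311.1] [ 5.000e-04  6.154e-01  7.882e-01 -6.000e-04] [ 0.37  0.2  -0.85  1.51  0.15  1.5  -0.23]
blue 1005 mean [500.6 338.2 146.9] circ 500.6 339.3 18.4 px 276.0 17.0 rgb [ 65. 107. 186.]
orange 860 mean [526.7 251.2 111.9] circ 526.6 251.0 17.9 px 280.0 110.0 rgb [232. 140.  78.]
white 803 mean [545.4 166.7 111.8] circ 545.7 165.8 17.9 px 278.0 191.0 rgb [242. 241. 239.]
red 771 mean [570.2  79.3 146.5] circ 570.8 77.5 18.2 px 281.0 280.0 rgb [212.  80.  71.]
```

View pics/w2.png

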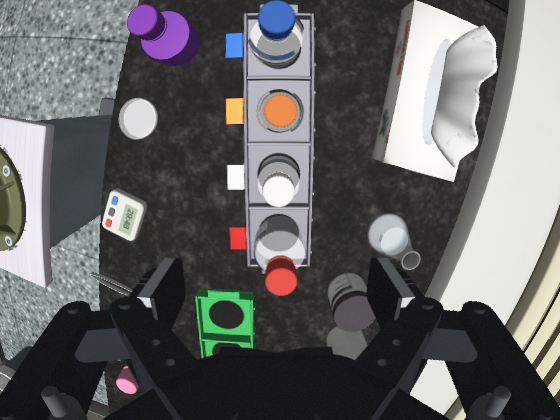

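The wrist view shows the grey rack with blue (276,17), orange (280,110), white (278,191) and red (281,280). The tags on its left side follow the same order, and positions agree with the top camera to 3 mm. I start with blue.

```bash
python3 -m handwheel '[[[-0.01,0.04,0],[0,0,0],100],[[-0.01,0.04,0],[0,0,0],100],[[-0.01,0.04,0],[0,0,0],100],[[-0.009,0.039,-0.02],[0,0,0],100],[[0,0,-0.05],[0,0,0],100],[[0,0,-0.05],[0,0,0],100],[[0,0,0],[0,0,0],100]]'
python3 - <<'E'
from h import *
i,p,d,W=wrist("w3")
E
```

```text
clock: 4.32
position: [499.8, 334.5, 187.5]
tcp_rot: [-0.001, 0.616, 0.788, -0.004]
contact_force: [-0.2, -0.2, -0.1]
opening: 1.001
grasp_force: 0.0
```

View pics/w3.png

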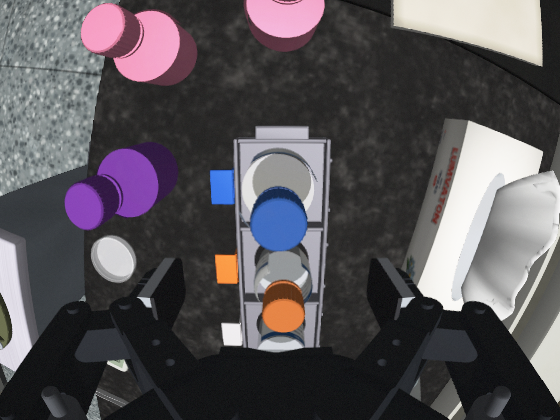

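Blue cap is at (279,220), midway between the fingers at columns 165 and 385. Now descending and gripping.

Run:
```python
from h import *
z=np.load("w3.npz"); d=z["d"]; W=cloud(viewer.camera_info("wrist"),d,True)
k=(d>0)&(abs(W[...,2]-146)<5)&(np.hypot(W[...,0]-501,W[...,1]-337)<32); Q=W[k]; print(Q.mean(0),cv2.minEnclosingCircle(Q[:,:2].astype(np.float32)), robot.state()["position"])
```

```text
[500.84005139 342.99016677 149.61362972] ((501.4530029296875, 341.04425048828125), 18.12790870666504) [501.02684151 336.23706778 190.61825779]
```

```bash
python3 -m handwheel '[[[0,0.003,-0.03],[0,0,0],100],[[0,0,-0.025],[0,0,0],100],[[0,0,-0.015],[0,0,0],100],[[0,0,0],[0,0,0],30],[[0,0,0],[0,0,0],20],[[0,0,0],[0,0,0],20],[[0,0,0],[0,0,0],20],[[0,0,0],[0,0,0],20]]' 50; python3 -m handwheel '[[[0,0,0],[0,0,0],20],[[0,0,0],[0,0,0],20]]'
```

```text
clock: 5.38
position: [500.8, 342.5, 123.0]
tcp_rot: [0.0, 0.614, 0.789, 0.001]
contact_force: [-1.2, -0.7, 6.2]
opening: 0.4
grasp_force: 49.9
clock: 5.62
position: [500.7, 342.5, 123.0]
tcp_rot: [0.0, 0.614, 0.789, 0.001]
contact_force: [-1.6, -1.1, 5.9]
opening: 0.396
grasp_force: 49.9
```

```bash
python3 -m handwheel '[[[0,0,0.005],[0,0,0],20],[[0,0,0.015],[0,0,0],20],[[0,0,0.03],[0,0,0],20],[[0,0,0.04],[0,0,0],20],[[0,0,0.04],[0,0,0],20],[[0,0,0.03],[0,0,0],20],[[0,0,0.01],[0,0,0],20],[[0,0,0],[0,0,0],20]]'; python3 caps.py w4
```

```text
clock: 6.62
position: [500.3, 341.8, 291.4]
tcp_rot: [0.0, 0.614, 0.789, 0.0]
contact_force: [0.2, -0.4, -2.6]
opening: 0.396
grasp_force: 50.4
6.625 [500.3 341.8 291.4] [2.000e-04 6.142e-01 7.891e-01 1.000e-04] [ 0.08  0.32 -0.92  1.45  0.26  1.49 -0.58]
white 398 mean [546.1 164.8 111.8] circ 545.5 167.0 17.9 px 276.0 330.0 rgb [236. 235. 233.]
```

View pics/w4.png

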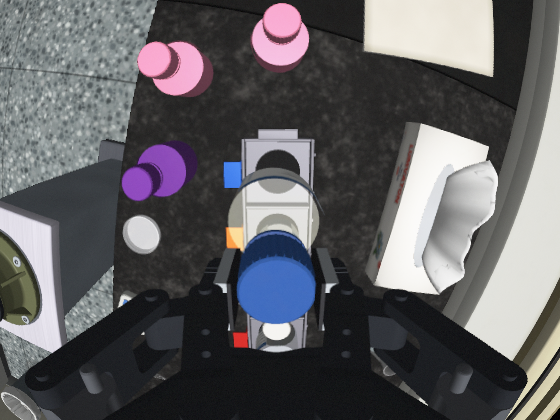

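Blue bottle is held and hangs upright: cap at (276,285) between the pads, wrist force −2.6 N. Traversing to the green rack.

```bash
python3 -m handwheel '[[[0.002,-0.02,0],[0,0,-0.2],20],[[0.005,-0.045,0],[0,0,-0.2],20],[[0.005,-0.05,0],[0,0,-0.2],20],[[0.005,-0.05,0],[0,0,-0.2],20],[[0.005,-0.05,0],[0,0,-0.2],20],[[0.005,-0.05,0],[0,0,-0.2],20],[[0.005,-0.05,0],[0,0,-0.2],20],[[0.005,-0.05,0],[0,0,-0.2],20]]' && python3 -m handwheel '[[[0.006,-0.05,0],[0,0,-0.2],20],[[0.006,-0.05,0],[0,0,-0.2],20],[[0.006,-0.05,0],[0,0,-0.2],20],[[0.006,-0.05,0],[0,0,0],20],[[0.006,-0.05,0],[0,0,0],20],[[0.005,-0.045,0],[0,0,0],20],[[0.002,-0.025,0],[0,0,0],20],[[0,0,0],[0,0,0],20]]'
cat > held.py <<'E'
from h import *; import sys
s=robot.state(); T=s["position"]; print(s["clock"],T.round(1),s["tcp_rot"].round(4),s["joint_positions"].round(2))
i,p,d,W=wrist(sys.argv[1])
k=(d>0)&(abs(W[...,2]-T[2]-26)<9)&(np.hypot(W[...,0]-T[0],W[...,1]-T[1])<40)
h=hue(p); k&=(p.max(-1)>90)
Q=W[k]; print("cap",k.sum(),Q.mean(0).round(1),cv2.minEnclosingCircle(Q[:,:2].astype(np.float32)))
i=viewer.camera_info("top"); p,d=viewer.capture("top"); cv2.imwrite("pics/top_"+sys.argv[1]+".png",p[:,:,::-1])
E
python3 held.py w5
```

```text
clock: 7.68
position: [536.4, -25.0, 289.6]
tcp_rot: [-0.001, 0.625, 0.78, -0.001]
contact_force: [1.9, -0.3, -3.2]
opening: 0.39
grasp_force: 50.5
clock: 8.68
position: [572.5, -346.3, 288.0]
tcp_rot: [-0.002, 0.631, 0.776, -0.001]
contact_force: [-0.2, 0.6, -3.3]
opening: 0.396
grasp_force: 50.6
8.675 [ 572.5 -346.3  288. ] [-2.200e-03  6.311e-01  7.757e-01 -7.000e-04] [ 0.88  0.39 -0.52  1.29  0.19  1.51  0.58]
cap 4361 [ 573.2 -347.2  312.1] ((575.3623657226562, -339.892578125), 26.763328552246094)
```

View pics/w5.png

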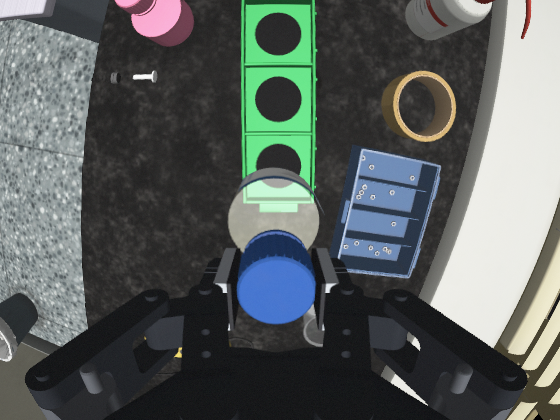

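Wrist view: blue bottle held at (276,280), with the last pocket's hole at (278,165) directly below the TCP. Descending.

```bash
python3 -c "
from h import *
print(robot.state()['position'])"; python3 -m handwheel '[[[0,0,-0.02],[0,0,0],20],[[0,0,-0.04],[0,0,0],20],[[0,0,-0.04],[0,0,0],20],[[0,0,-0.03],[0,0,0],20],[[0,0,-0.02],[0,0,0],20],[[0,0,-0.008],[0,0,0],20],[[0,0,0],[0,0,0],20]]'; python3 held.py w6
```

```text
[ 573.96203716 -342.18760395  289.41799098]
clock: 9.65
position: [574.5, -343.0, 133.4]
tcp_rot: [0.0, 0.629, 0.777, 0.0]
contact_force: [-0.5, -0.2, -2.2]
opening: 0.393
grasp_force: 50.6
9.65 [ 574.5 -343.   133.4] [1.000e-04 6.291e-01 7.773e-01 1.000e-04] [ 0.88  0.47 -0.51  1.5   0.24  1.23  0.55]
cap 5193 [ 574.7 -342.   157.5] ((573.8696899414062, -336.6302490234375), 28.673572540283203)
```

View pics/w6.png

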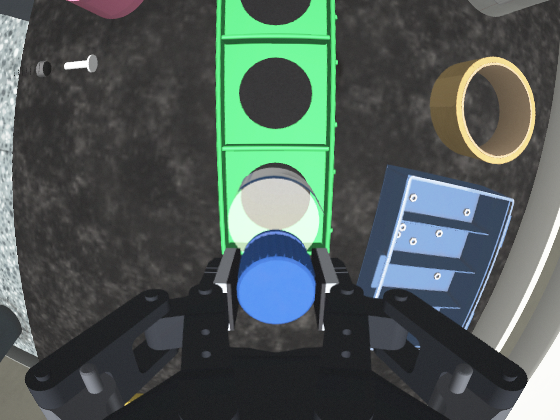

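The bottle sits centred in its pocket (bottle columns 228–322, pocket 222–332), with no contact yet. Lowering to the floor.

```bash
python3 -m handwheel '[[[0,0,-0.005],[0,0,0],20],[[0,0,-0.003],[0,0,0],20],[[0,0,0],[0,0,0],20]]'; python3 -m handwheel '[[[0,0,-0.0015],[0,0,0],20],[[0,0,0],[0,0,0],20]]'
```

```text
clock: 10.12
position: [574.1, -343.2, 125.1]
tcp_rot: [-0.0, 0.629, 0.777, -0.0]
contact_force: [-1.1, -0.6, -3.6]
opening: 0.397
grasp_force: 50.6
clock: 10.38
position: [574.3, -343.2, 123.8]
tcp_rot: [-0.0, 0.629, 0.777, 0.0]
contact_force: [-0.7, -0.6, -2.8]
opening: 0.395
grasp_force: 50.6
```

```bash
python3 -m handwheel '[[[0,0,-0.0015],[0,0,0],20],[[0,0,0],[0,0,0],20]]'; python3 -m handwheel '[[[0,0,-0.001],[0,0,0],20],[[0,0,0],[0,0,0],20]]'
```

```text
clock: 10.62
position: [574.6, -343.5, 123.1]
tcp_rot: [0.001, 0.629, 0.777, -0.0]
contact_force: [0.0, 0.1, 1.7]
opening: 0.398
grasp_force: 50.9
clock: 10.88
position: [574.7, -343.9, 123.1]
tcp_rot: [0.001, 0.629, 0.777, -0.0]
contact_force: [-2.4, 0.2, 6.8]
opening: 0.392
grasp_force: 51.5
```

```bash
python3 -m handwheel '[[[0,0,0],[0,0,0],50],[[0,0,0],[0,0,0],60],[[0,0,0],[0,0,0],100],[[0,0,0],[0,0,0],100],[[0,0,0.01],[0,0,0],100],[[0,0,0.03],[0,0,0],100],[[0,0,0.04],[0,0,0],100],[[0,0,0.03],[0,0,0],100]]' && python3 -m handwheel '[[[-0.005,0.06,0],[0,0,0.3],100],[[-0.005,0.06,0],[0,0,0.3],100],[[-0.005,0.06,0],[0,0,0.3],100],[[-0.005,0.06,0],[0,0,0.3],100],[[-0.005,0.06,0],[0,0,0.3],100],[[-0.005,0.06,0],[0,0,0.3],100],[[-0.005,0.06,0],[0,0,0.3],100],[[-0.005,0.06,0],[0,0,0.2],100]]' && python3 -m handwheel '[[[-0.005,0.06,0],[0,0,0],100],[[-0.0025,0.054,0],[0,0,0],100],[[0,0,-0.05],[0,0,0],100],[[0,0,0],[0,0,0],100],[[0,0,0],[0,0,0],100]]'; python3 caps.py w7
```

```text
clock: 11.88
position: [574.9, -343.3, 234.2]
tcp_rot: [0.001, 0.629, 0.777, 0.0]
contact_force: [0.1, -0.4, -0.1]
opening: 1.0
grasp_force: 0.0
clock: 12.88
position: [534.2, 138.7, 232.5]
tcp_rot: [0.001, 0.614, 0.79, 0.0]
contact_force: [1.2, -0.4, -0.4]
opening: 0.998
grasp_force: 0.0
clock: 13.5
position: [527.9, 250.2, 182.9]
tcp_rot: [0.001, 0.614, 0.789, 0.001]
contact_force: [0.3, 0.7, 0.5]
opening: 0.999
grasp_force: 0.0
13.5 [527.9 250.2 182.9] [6.000e-04 6.142e-01 7.891e-01 5.000e-04] [ 0.23  0.32 -0.86  1.66  0.25  1.28 -0.43]
orange 1934 mean [526.1 252.1 111.7] circ 526.2 251.0 18.0 px 273.0 214.0 rgb [217. 125.  67.]
white 1332 mean [545.  168.7 111.3] circ 546.0 166.2 18.5 px 271.0 316.0 rgb [221. 219. 216.]
```

View pics/w7.png

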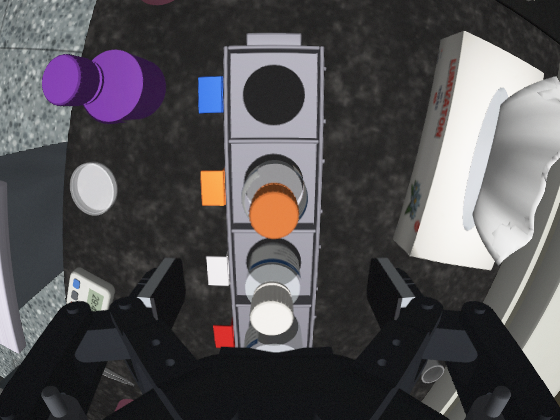

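Wrist view: orange cap at (273,214) centred between the fingers, its pocket beside the orange tag (212,188); the purple look-alike at (100,85) is clear. Picking orange.

```bash
python3 -m handwheel '[[[-0.001,0,-0.04],[0,0,0],100],[[0,0,-0.035],[0,0,0],100],[[0,0,-0.019],[0,0,0],100],[[0,0,0],[0,0,0],30],[[0,0,0],[0,0,0],20],[[0,0,0],[0,0,0],20],[[0,0,0],[0,0,0],20],[[0,0,0],[0,0,0],20]]' 50; python3 -m handwheel '[[[0,0,0],[0,0,0],20],[[0,0,0.005],[0,0,0],20],[[0,0,0.015],[0,0,0],20],[[0,0,0.03],[0,0,0],20],[[0,0,0.05],[0,0,0],20],[[0,0,0.05],[0,0,0],20],[[0,0,0.02],[0,0,0],20],[[0,0,0],[0,0,0],20]]'
```

```text
clock: 14.55
position: [526.9, 251.5, 89.3]
tcp_rot: [0.001, 0.614, 0.79, 0.001]
contact_force: [-0.3, -1.1, 4.8]
opening: 0.394
grasp_force: 50.2
clock: 15.55
position: [526.3, 251.2, 258.5]
tcp_rot: [0.001, 0.614, 0.79, 0.001]
contact_force: [0.1, -0.3, -1.7]
opening: 0.389
grasp_force: 50.1
```

```bash
python3 -m handwheel '[[[0.001,-0.02,0],[0,0,-0.2],20],[[0.003,-0.045,0],[0,0,-0.3],20],[[0.003,-0.05,0],[0,0,-0.3],20],[[0.003,-0.05,0],[0,0,-0.3],20],[[0.003,-0.05,0],[0,0,-0.3],20],[[0.003,-0.05,0],[0,0,-0.3],20],[[0.003,-0.05,0],[0,0,-0.3],20],[[0.003,-0.05,0],[0,0,-0.3],20]]' && python3 -m handwheel '[[[0.003,-0.05,0],[0,0,0],20],[[0.003,-0.05,0],[0,0,0],20],[[0.002,-0.028,0],[0,0,0],20],[[0,-0.015,-0.02],[0,0,0],20],[[0,0,-0.05],[0,0,0],20],[[0,0,-0.05],[0,0,0],20],[[0,0,-0.03],[0,0,0],20],[[0,0,0],[0,0,0],20]]'; python3 held.py w8
```

```text
clock: 16.55
position: [546.4, -115.9, 254.6]
tcp_rot: [-0.002, 0.629, 0.777, -0.001]
contact_force: [1.5, -0.3, -1.7]
opening: 0.388
grasp_force: 50.1
clock: 17.55
position: [553.4, -253.8, 103.1]
tcp_rot: [-0.004, 0.628, 0.778, -0.0]
contact_force: [-0.1, -0.2, -1.4]
opening: 0.387
grasp_force: 50.2
17.55 [ 553.4 -253.8  103.1] [-4.100e-03  6.281e-01  7.781e-01 -2.000e-04] [ 0.84  0.39 -0.55  1.68  0.22  1.14  0.44]
cap 5138 [ 553.  -251.   125.9] ((552.9495849609375, -247.53860473632812), 28.437610626220703)
```

View pics/w8.png

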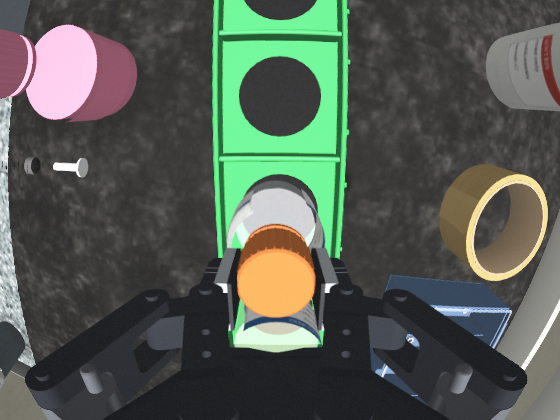

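Orange bottle at (276,270) is held upright over its pocket, with the blue one behind it; the pocket is about 3 mm off to the far side. Correcting and lowering.

```bash
python3 -m handwheel '[[[0.002,-0.001,-0.003],[0,0,0],20],[[0,0,-0.004],[0,0,0],20],[[0,0,0],[0,0,0],20]]'; python3 -m handwheel '[[[0,0,-0.003],[0,0,0],20],[[0,0,0],[0,0,0],20]]';python3 -m handwheel '[[[0,0,-0.0015],[0,0,0],20],[[0,0,0],[0,0,0],20]]'
```

```text
clock: 18.02
position: [557.9, -258.2, 100.5]
tcp_rot: [0.0, 0.629, 0.777, 0.0]
contact_force: [0.3, 0.6, -2.6]
opening: 0.393
grasp_force: 50.2
clock: 18.27
position: [557.6, -258.2, 97.1]
tcp_rot: [-0.0, 0.629, 0.777, -0.0]
contact_force: [-0.7, -0.5, -1.3]
opening: 0.396
grasp_force: 50.2
clock: 18.52
position: [557.8, -258.2, 95.7]
tcp_rot: [-0.0, 0.629, 0.777, -0.0]
contact_force: [-0.3, 0.1, -2.4]
opening: 0.389
grasp_force: 50.2
```

```bash
python3 -m handwheel '[[[-0.001,0,-0.003],[0,0,0],20],[[0,0,-0.001],[0,0,0],20],[[0,0,0],[0,0,0],20]]'; python3 -m handwheel '[[[0,0,-0.0015],[0,0,0],20],[[0,0,0],[0,0,0],20]]';python3 -m handwheel '[[[0,0,-0.001],[0,0,0],20],[[0,0,0],[0,0,0],20]]'
```

```text
clock: 18.9
position: [556.7, -258.2, 91.7]
tcp_rot: [-0.0, 0.629, 0.777, -0.0]
contact_force: [0.6, -0.9, -1.0]
opening: 0.389
grasp_force: 50.2
clock: 19.15
position: [556.8, -258.2, 90.2]
tcp_rot: [-0.0, 0.629, 0.777, -0.0]
contact_force: [0.3, -0.2, -1.9]
opening: 0.387
grasp_force: 50.2
clock: 19.4
position: [556.9, -258.2, 89.4]
tcp_rot: [0.0, 0.629, 0.777, 0.0]
contact_force: [0.2, 1.2, -1.9]
opening: 0.394
grasp_force: 50.2
```

```bash
python3 -m handwheel '[[[0,0,-0.001],[0,0,0],20],[[0,0,0],[0,0,0],20]]'; python3 -m handwheel '[[[0,0,-0.001],[0,0,0],20],[[0,0,0],[0,0,0],20]]'
```

```text
clock: 19.65
position: [557.1, -258.3, 89.4]
tcp_rot: [0.0, 0.629, 0.777, -0.0]
contact_force: [-2.1, 0.6, 5.9]
opening: 0.394
grasp_force: 51.0
clock: 19.9
position: [557.2, -258.5, 89.3]
tcp_rot: [0.001, 0.629, 0.777, -0.0]
contact_force: [-3.9, 1.3, 10.5]
opening: 0.392
grasp_force: 51.8
```

```bash
python3 -m handwheel '[[[0,0,0],[0,0,0],50],[[0,0,0],[0,0,0],60],[[0,0,0],[0,0,0],100],[[0,0,0],[0,0,0],100],[[0,0,0.01],[0,0,0],100],[[0,0,0.03],[0,0,0],100],[[0,0,0.04],[0,0,0],100],[[0,0,0.03],[0,0,0],100]]' && python3 -m handwheel '[[[-0.001,0.053,0],[0,0,0.3],100],[[-0.001,0.053,0],[0,0,0.3],100],[[-0.001,0.053,0],[0,0,0.3],100],[[-0.001,0.053,0],[0,0,0.3],100],[[-0.001,0.053,0],[0,0,0.3],100],[[-0.001,0.053,0],[0,0,0.3],100],[[-0.002,0.053,0],[0,0,0.3],100],[[-0.002,0.053,0],[0,0,0.2],100]]' && python3 -m handwheel '[[[0,0,-0.015],[0,0,0],100],[[0,0,0],[0,0,0],100],[[0,0,0],[0,0,0],100]]'; python3 caps.py w9
```

```text
clock: 20.9
position: [557.5, -258.3, 200.0]
tcp_rot: [0.001, 0.629, 0.777, 0.0]
contact_force: [-0.1, 0.4, 0.6]
opening: 1.001
grasp_force: 0.0
clock: 21.9
position: [546.9, 167.4, 198.4]
tcp_rot: [0.001, 0.614, 0.79, 0.0]
contact_force: [0.9, 0.6, -0.4]
opening: 1.001
grasp_force: 0.0
clock: 22.28
position: [547.4, 163.9, 182.6]
tcp_rot: [0.0, 0.615, 0.789, -0.0]
contact_force: [0.5, -0.6, -0.4]
opening: 1.001
grasp_force: 0.0
22.275 [547.4 163.9 182.6] [ 4.000e-04  6.146e-01  7.888e-01 -2.000e-04] [ 0.36  0.27 -0.82  1.69  0.21  1.26 -0.25]
white 1946 mean [545.4 166.9 111.8] circ 545.6 165.9 18.0 px 274.0 213.0 rgb [234. 232. 229.]
red 887 mean [568.3  86.6 146.1] circ 569.9 79.0 17.7 px 277.0 340.0 rgb [184.  66.  59.]
```

```bash
python3 -m handwheel '[[[-0.0015,0.0015,-0.04],[0,0,0],100],[[0,0,-0.035],[0,0,0],100],[[0,0,-0.02],[0,0,0],100],[[0,0,0],[0,0,0],30],[[0,0,0],[0,0,0],20],[[0,0,0],[0,0,0],20],[[0,0,0],[0,0,0],20],[[0,0,0],[0,0,0],20]]' 50; python3 -m handwheel '[[[0,0,0],[0,0,0],20],[[0,0,0.005],[0,0,0],20],[[0,0,0.015],[0,0,0],20],[[0,0,0.03],[0,0,0],20],[[0,0,0.05],[0,0,0],20],[[0,0,0.05],[0,0,0],20],[[0,0,0.02],[0,0,0],20],[[0,0,0],[0,0,0],20]]'
```

```text
clock: 23.32
position: [546.4, 167.6, 89.2]
tcp_rot: [0.001, 0.614, 0.79, 0.001]
contact_force: [-1.4, -0.5, 7.0]
opening: 0.394
grasp_force: 50.0
clock: 24.32
position: [545.9, 167.6, 258.5]
tcp_rot: [0.001, 0.614, 0.79, 0.001]
contact_force: [-0.4, -0.3, -2.0]
opening: 0.391
grasp_force: 50.2
```

```bash
python3 -m handwheel '[[[-0.001,-0.02,0],[0,0,-0.2],20],[[-0.001,-0.045,0],[0,0,-0.3],20],[[-0.001,-0.05,0],[0,0,-0.3],20],[[-0.001,-0.05,0],[0,0,-0.3],20],[[-0.001,-0.05,0],[0,0,-0.3],20],[[-0.001,-0.05,0],[0,0,-0.3],20],[[-0.001,-0.045,0],[0,0,-0.3],20],[[-0.0005,-0.0285,0],[0,0,-0.3],20]]' && python3 -m handwheel '[[[0,0,0],[0,0,0],20],[[0,0,-0.03],[0,0,0],20],[[0,0,-0.05],[0,0,0],20],[[0,0,-0.05],[0,0,0],20],[[0,0,-0.025],[0,0,0],20],[[0,0,0],[0,0,0],20],[[0,0,0],[0,0,0],20]]'; python3 held.py w10
```

```text
clock: 25.32
position: [535.9, -174.1, 254.2]
tcp_rot: [-0.002, 0.631, 0.776, -0.001]
contact_force: [0.4, 0.5, -2.2]
opening: 0.396
grasp_force: 50.2
clock: 26.2
position: [538.4, -170.4, 103.0]
tcp_rot: [0.0, 0.629, 0.778, 0.0]
contact_force: [0.8, 0.8, -1.7]
opening: 0.391
grasp_force: 50.3
26.2 [ 538.4 -170.4  103. ] [3.000e-04 6.289e-01 7.775e-01 4.000e-04] [ 0.77  0.29 -0.59  1.8   0.18  1.1   0.33]
cap 5097 [ 538.2 -168.3  125.9] ((537.9923095703125, -163.703369140625), 25.96613311767578)
```

View pics/w10.png

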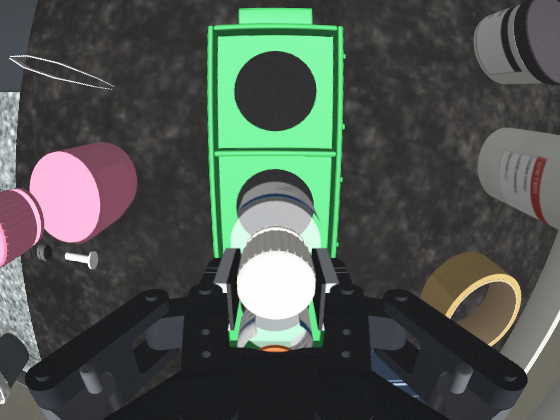

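White bottle hangs centred in the second pocket from the left (bottle columns 232–320, pocket 218–335), with the orange cap behind it at (275,350). Lowering, releasing and heading for red.

```bash
python3 -m handwheel '[[[0,0,-0.006],[0,0,0],20],[[0,0,-0.004],[0,0,0],20],[[0,0,-0.002],[0,0,0],20],[[0,0,-0.001],[0,0,0],20],[[0,0,-0.001],[0,0,0],20],[[0,0,-0.001],[0,0,0],20],[[0,0,0],[0,0,0],20]]'
```

```text
clock: 27.18
position: [538.1, -171.5, 89.2]
tcp_rot: [0.0, 0.629, 0.777, -0.0]
contact_force: [-4.2, -0.0, 9.7]
opening: 0.393
grasp_force: 51.6
```

```bash
python3 -m handwheel '[[[0,0,0],[0,0,0],50],[[0,0,0],[0,0,0],60],[[0,0,0],[0,0,0],100],[[0,0,0],[0,0,0],100],[[0,0,0.01],[0,0,0],100],[[0,0,0.03],[0,0,0],100],[[0,0,0.04],[0,0,0],100],[[0,0,0.03],[0,0,0],100]]' && python3 -m handwheel '[[[0.006,0.05,0],[0,0,0.5],100],[[0.006,0.05,0],[0,0,0.5],100],[[0.007,0.05,0],[0,0,0.5],100],[[0.007,0.05,0],[0,0,0.5],100],[[0.006,0.049,0],[0,0,0.3],100],[[0,0,0],[0,0,0],100],[[0,0,0],[0,0,0],100]]'; python3 caps.py w11
```

```text
clock: 28.18
position: [538.5, -171.2, 199.9]
tcp_rot: [0.001, 0.629, 0.777, 0.0]
contact_force: [0.3, 0.9, 0.3]
opening: 0.997
grasp_force: 0.0
clock: 29.05
position: [570.0, 77.1, 197.7]
tcp_rot: [0.0, 0.614, 0.79, -0.0]
contact_force: [-0.5, 0.7, -0.4]
opening: 1.0
grasp_force: 0.0
29.05 [570.   77.1 197.7] [ 4.000e-04  6.136e-01  7.896e-01 -3.000e-04] [ 0.47  0.26 -0.76  1.67  0.19  1.29 -0.07]
red 2245 mean [570.3  78.7 146.8] circ 570.7 77.5 18.0 px 276.0 225.0 rgb [224.  85.  76.]
```

View pics/w11.png

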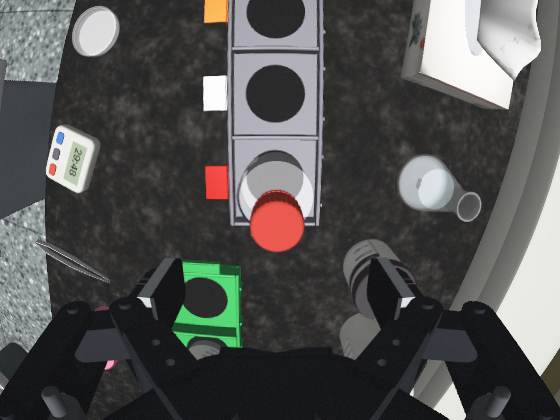

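Red cap at (276,225), next to the red tag (216,183), the fourth pocket: the real one. A dark jar at (370,270) lies near the right finger, so I check its clearance.

Run:
```python
from h import *
d=np.load("top0.npz")["d"]; W=cloud(viewer.camera_info("top"),d)
k=(d>0)&(W[...,0]>600)&(W[...,0]<720)&(W[...,1]>-40)&(W[...,1]<140)&(W[...,2]>40); Q=W[k]
print(k.sum(),Q.min(0).round(),Q.max(0).round()); q=Q[Q[:,2]>85]; print(len(q), q.min(0).round() if len(q) else "")
```

```text
334 [668. -22.  40.] [720. 135. 106.]
2 [719. 118.  97.]
```

The jar starts at x = 668 and is under 106 mm high, so it is clear. Picking red.

```bash
python3 -m handwheel '[[[0.0005,0,-0.035],[0,0,0],100],[[0,0,-0.028],[0,0,0],100],[[0,0,-0.012],[0,0,0],100],[[0,0,0],[0,0,0],30],[[0,0,0],[0,0,0],20],[[0,0,0],[0,0,0],20],[[0,0,0],[0,0,0],20],[[0,0,0],[0,0,0],20]]' 50; python3 -m handwheel '[[[0,0,0],[0,0,0],20],[[0,0,0.005],[0,0,0],20],[[0,0,0.015],[0,0,0],20],[[0,0,0.03],[0,0,0],20],[[0,0,0.05],[0,0,0],20],[[0,0,0.05],[0,0,0],20],[[0,0,0.02],[0,0,0],20],[[0,0,0],[0,0,0],20]]'
```

```text
clock: 30.1
position: [571.1, 77.9, 123.9]
tcp_rot: [0.001, 0.614, 0.79, 0.0]
contact_force: [-1.4, -0.2, 5.6]
opening: 0.39
grasp_force: 49.8
clock: 31.1
position: [571.3, 78.3, 294.7]
tcp_rot: [0.002, 0.613, 0.79, 0.001]
contact_force: [-0.2, 0.3, -2.5]
opening: 0.391
grasp_force: 50.3
```

```bash
python3 -m handwheel '[[[-0.006,-0.02,0],[0,0,-0.4],20],[[-0.012,-0.04,0],[0,0,-0.5],20],[[-0.013,-0.043,0],[0,0,-0.5],20],[[-0.013,-0.04,0],[0,0,-0.5],20],[[-0.007,-0.02,0],[0,0,-0.4],20],[[0,0,0],[0,0,0],20]]' && python3 -m handwheel '[[[0,0,-0.03],[0,0,0],20],[[0,0,-0.05],[0,0,0],20],[[0,0,-0.05],[0,0,0],20],[[0,0,-0.025],[0,0,0],20],[[0,0,0],[0,0,0],20],[[0,0,0],[0,0,0],20]]'; python3 held.py w12
```

```text
clock: 31.85
position: [518.1, -87.3, 290.9]
tcp_rot: [-0.001, 0.631, 0.776, -0.001]
contact_force: [-0.0, -0.3, -2.2]
opening: 0.394
grasp_force: 50.4
clock: 32.6
position: [520.4, -84.2, 138.4]
tcp_rot: [0.001, 0.629, 0.778, 0.001]
contact_force: [0.3, -0.1, -1.2]
opening: 0.394
grasp_force: 50.6
32.6 [520.4 -84.2 138.4] [6.000e-04 6.287e-01 7.776e-01 7.000e-04] [ 0.71  0.18 -0.65  1.85  0.12  1.15  0.23]
cap 5119 [519.9 -81.3 161.6] ((519.4862060546875, -77.83480834960938), 26.948837280273438)
```

View pics/w12.png

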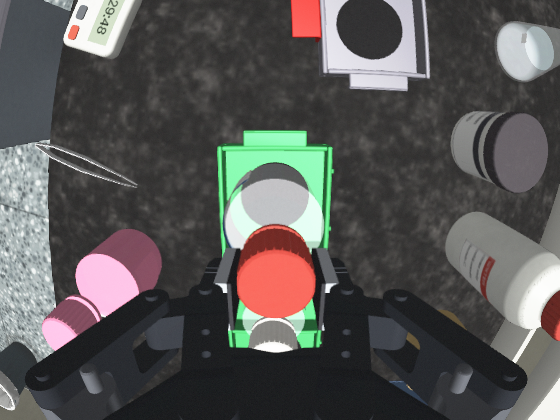

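Red bottle hangs centred over the leftmost green pocket (bottle 227–322, pocket 221–331). Lowering.

```bash
python3 -m handwheel '[[[0,0,-0.006],[0,0,0],20],[[0,0,-0.004],[0,0,0],20],[[0,0,-0.002],[0,0,0],20],[[0,0,-0.001],[0,0,0],20],[[0,0,-0.001],[0,0,0],20],[[0,0,-0.001],[0,0,0],20],[[0,0,0],[0,0,0],20]]'
```

```text
clock: 33.58
position: [519.7, -85.5, 124.0]
tcp_rot: [0.001, 0.629, 0.777, -0.0]
contact_force: [-3.3, 0.5, 8.5]
opening: 0.393
grasp_force: 51.8
```

On the floor at the pick height (124.0 mm). Releasing, lifting away and checking from above.

```bash
python3 -m handwheel '[[[0,0,0],[0,0,0],50],[[0,0,0],[0,0,0],60],[[0,0,0],[0,0,0],100],[[0,0,0],[0,0,0],100],[[0,0,0.01],[0,0,0],100],[[0,0,0.03],[0,0,0],100],[[0,0,0.05],[0,0,0],100],[[0,0,0.05],[0,0,0],100]]' && python3 -m handwheel '[[[0,0.06,0.02],[0,0,0],100],[[0,0.06,0.02],[0,0,0],100],[[0,0.06,0],[0,0,0],100],[[0,0.06,0],[0,0,0],100],[[0,0.06,0],[0,0,0],100],[[0,0,0],[0,0,0],100],[[0,0,0],[0,0,0],100]]'
python3 - <<'E'
from h import *
p,d=viewer.capture("top"); W=cloud(viewer.camera_info("top"),d)
cv2.imwrite("pics/topf.png",cv2.resize(p[110:270,130:430,::-1],None,fx=2.6,fy=2.6,interpolation=cv2.INTER_CUBIC))
a=.205; m=W[...,2]
for n,y,zt in(("red",132,146),("white",44,110),("orange",-44,110),("blue",-132,146)):
    c=np.array([547.3-y*np.sin(a),-214+y*np.cos(a)])
    k=(d>0)&(abs(m-zt)<8)&(np.hypot(W[...,0]-c[0],W[...,1]-c[1])<35)
    print(n,k.sum(),(W[k].mean(0)-[*c,0]).round(1),p[k].mean(0).round())
E
```

```text
clock: 34.58
position: [519.2, -85.0, 264.4]
tcp_rot: [0.0, 0.629, 0.777, 0.0]
contact_force: [1.0, -0.5, 0.1]
opening: 0.999
grasp_force: 0.0
clock: 35.45
position: [519.5, 213.0, 302.1]
tcp_rot: [0.0, 0.629, 0.777, -0.0]
contact_force: [-0.3, -1.2, -0.6]
opening: 0.999
grasp_force: 0.0
red 94 [ -0.9  -2.4 147.1] [211.  80.  60.]
white 91 [ -1.   -3.7 111.6] [224. 222. 211.]
orange 92 [  0.5  -2.4 112. ] [213. 116.  29.]
blue 100 [ -0.2  -4.1 146.8] [ 55.  99. 168.]
```

View pics/topf.png

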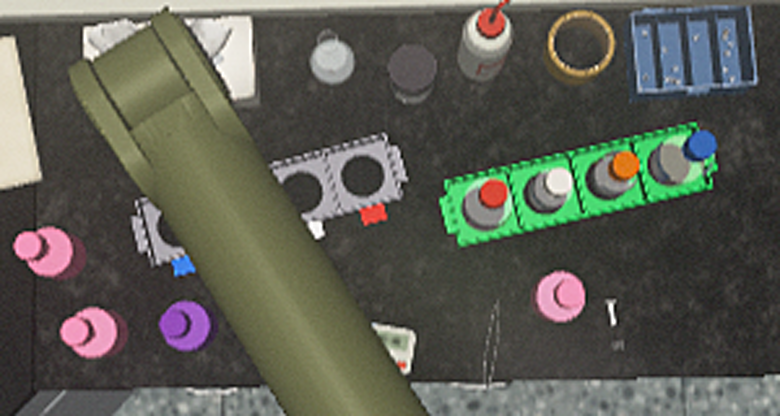

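The green rack now reads red, white, orange, blue from left to right. All four stand upright at the right heights (147, 112, 112 and 147 mm), within about 4 mm of the pocket centres, and the look-alikes are where they were. The robot is clear of everything.

```bash
python3 -c "
from cell import robot
print(robot.close_job())"
```

```text
the job is handed in; nothing more can be done
None
```

The four bottles stand upright on their pocket floors in the green rack in reverse order (red, white, orange, blue from left to right), and the job was handed in at about 35 s.

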